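# Stop the cooling-water unit and open its pressure cap

## Task

Stop the pump of the cream cooling-water unit by turning its black selector three clicks anticlockwise, to the long mark. Then open the metal pressure cap: turn it anticlockwise to its first stop without pressing, press it down there, turn it on past the stop, and lift it off. Stand the cap gently upright on its stem on the floor of the steel drip tray, let go, and leave the other things on the bench where they are.

Things in the scene. Friction and masses are not known exactly. Their poses are not given: they have to be found in the camera images.
- unit: Cream cooling-water unit, fixed, 260 (its x) x 360 (its y) x 130 mm high. Origin: centre of its underside; z up; -x is its dark front panel, towards the robot. On its flat top stand the black selector, axis at unit x = -20, y = +85 mm, and the steel neck with the pressure cap, axis at unit x = -20, y = -85 mm.
- selector (a joint): Angle of the pump selector, rad: 0 at the start, grows anticlockwise seen from above. Clicks into a spring detent every 25 degrees (0.436 rad), from one click before the start (-0.436) to five after (2.18), so nothing stops it at the third (1.309 rad), the long mark on the unit's top. Each click takes about 0.1 N m.
- selector_grip (a point): On the selector's vertical axis, 174 mm above the bench. Turns with the knob: x lies along its grip bar, the pointer with white lines is on the -x side, z up. Black disc 68 mm across, its top 18 mm below this point; on it stands the bar, 60 mm long, 14 mm wide, 32 mm high.
- cap: Loose aluminium pressure cap, 160 g. Origin: centre of the flat foot of its stem (143 mm above the bench when shut); z up. Stem 40 mm across with lugs along +x and -x, 59 mm over both, 10 mm wide; ribbed round cap 82 mm across, skirt and disc 15 to 39 mm above the foot; on top a grip bar along x, 74 mm long, 16 mm wide, 39 to 71 mm above the foot.
- cap_grip (a point): On the cap's axis, in the grip bar, 57 mm above the cap's foot (14 mm below the bar's top, 18 mm above the disc). Axes as those of the cap.
- neck (a point): Centre of the steel neck's mouth, 160 mm above the bench; axes of the unit; neck 74 mm across. Cap angle = cap x from unit x, anticlockwise from above, in rad: shut at 0 to 0.15; first stop about 0.58; pressed there, it turns on; past 1.22 it is free, exit centred at about 1.34, end wall about 1.42; then it lifts straight out. Turning takes about 0.2 N m.
- seal (a joint): Spring seal in the neck, under the cap's foot: how far it is pushed down, m: 0 with the cap shut, up to 0.009; -0.004 when free. It pushes the cap up with 6 N, plus 0.6 N per mm pressed. To pass the first stop the cap must be 5 mm down or more (7 to 8 mm is good, about 11 N). Easing back about 0.05 rad from the stop frees the lugs for pressing.
- tray: Fixed open steel drip tray, 210 (its x) x 180 (its y) mm outside, walls 5 mm thick and 22 mm high, floor 5 mm thick. Origin: centre of its underside; z up.
- flask: Bystander: glass volumetric flask, 88 mm across the bulb, 195 mm tall, standing; origin at the centre of its foot.
- bottle: Bystander: white plastic reagent jar, 58 mm across, 105 mm tall, standing; origin at the centre of its foot.
- case: Bystander: flat blue sample case, 130 (x) x 90 (y) x 20 mm; origin at the centre of its underside.
Not all that is in view belongs to the job. Leave any blue, orange or purple look-alike of the cap alone.

How it is judged:
By the outcome, as a careful person would: the job done as asked, in the order asked, and still so for the second after the job is handed in, with the robot touching nothing.
It also fails if it takes over 54 s, if anything falls off the work surface, if the arm or the gripper's body presses on something with over 40 N, if the wrist force passes 120 N, or if a joint passes its speed limit or range.

## Robot

A 6-joint arm with a two-finger parallel gripper is mounted at the origin on the work surface. World frame = base frame: x ahead of the robot, y to its left, z up, the work surface at z = 0. Lengths are in mm, angles in rad, forces in N, time in s.
With the tool pointing down it reaches from about 225 to 725 mm from the base axis. Payload 3.1 kg.
Tool frame: the origin (TCP) lies midway between the tips of the shut fingers; the grasp point (between the pads) lies 19 mm behind it; z points along the fingers, y is the line along which they close (so a half turn about z gives the same grasp; the last joint's range is limited). The gripper opens to 85 mm and grips with 20 to 120 N. Pads are 22 mm wide; open, the fingers measure 114 mm over their backs; the gripper's body (76 mm by 85 mm) begins 54 mm behind the grasp point. The pads swing forward as they close: fully open they stand 13 mm farther back than shut.
Start: joints at [-1.433, 0.048, 0.099, 1.622, 0, 1.443], TCP at [137.893, -506.56, 231.312] pointing down, gripper open.
Joint ranges: [-2.91, 2.91], [-0.99, 1.94], [-1.21, 1.42], [-2.12, 2.29], [-1.49, 1.47], [-3.14, 3.14]. Speed limits (rad/s): [2.79, 2.79, 3.14, 3.14, 3.14, 3.14].

## Interface

Orientations are given as a rotation vector (axis times angle).
In Python, from workcell import r gives the robot as it stands.
- The arm moves only by the tool arm_command, never from a script. Its argument "series" is a list of rows, each a list of 3 entries, a list of its own where there are three numbers: the turn, a rotation vector about the tool's x, y, z in units of 6 degrees (1.0 is 6 degrees), then the shift along the tool's x, y, z in cm, then the finger opening in cm, from 0 to 8.54. A call has exactly 5 rows; each row is the pose to reach, as a shift and turn from the pose commanded when the call began, along the tool's axes at that moment; what a row does not reach only later rows make up. A row lasts 1/8 s, in which the tool goes at most 62.5 mm and 10.7 degrees, less where a joint would pass 70% of its speed; a pose out of reach is approached as far as the arm can. A call with a gripper value outside its range is refused whole. The fingers move at their own pace and stop on an object; the grip force is fixed at half the most. Time passes only in rows, so rows that repeat a pose let the fingers close, or fill a call up. It gives the time, the measured TCP pose, the force, the opening and the grip force at its end, in the units of the state.
- r.state(): the state, without advancing time (a new reading comes with each control period).
- r.capture(name): name is "scene" or "top" or "wrist"; returns (picture, depth): 400x640x3 uint8, red, green, blue; 400x640 float32, mm along the optical axis (not along the pixel's ray), 0 where there is no reading.
- r.get_calibration(name): a dict with "mtx" (3x3 intrinsics, pixels), "pose" (4x4, takes a point from camera to world coordinates); the wrist camera has in their place "mount" (4x4, takes a point from camera to tool coordinates, whose origin is the TCP and whose axes are the flange's). Camera axes: x right, y down, z forward; pixel columns grow to the right and rows downward; lengths in mm; the calibration is good to about 2 mm. A picture is of the moment at which its call begins: read the wrist's pose just before it. get_calibration takes no time and is no camera call.
- r.sign_off(): hands the job in; it is judged then, once.
The state is a dict: "time_s": time; "joints": joint angles; "qvel": joint speeds; "effort": joint torques, N m; "tool_pos": TCP position; "ee_rot": TCP orientation; "wrist_force": force on the tool from outside, world axes, zero at the start; "ft_torque": the same for the moment, N m; "grip_width": finger opening in mm; "grasp_force": force on a finger pad.
Only numpy, scipy, OpenCV 4.12 (cv2) and the standard library are available. Lean on these libraries where they do the work, as an engineer would, in place of code of your own. Each camera call takes 0.05 s, during which the arm holds its last target. There are 200 camera calls.

## Working session

There is one attempt and no reset: what is moved stays moved. The work goes in short steps, Python scripts to look and compute and a tool call to move; the robot and the scene stay as the last step left them, time stands still between calls to the robot, and variables do not carry over. Pictures are saved under pics/ and viewed, at most 10 in all, crops included, and the job is handed in when it is done.

Besides the shell and the picture viewer there is one more tool, called as name(argument=value, ...) on one line, values as JSON. arm_command: Moves the arm, as the interface text tells. Its arguments: {"type":"object","properties":{"series":{"type":"array","items":{"type":"array"}}},"required":["series"]}

```bash
mkdir -p pics; ls
python3 - <<'E'
from workcell import r
import cv2,numpy as np
for n in ("scene","top"):
    p,d=r.capture(n); cv2.imwrite(f"pics/{n}0.png",p[:,:,::-1]); np.save(f"pics/{n}0.npy",d)
    c=r.get_calibration(n); print(n,np.round(c["mtx"],1).tolist(),np.round(c["pose"],3).tolist())
print(np.round(r.get_calibration("wrist")["mount"],3).tolist())
print(r.state())
E
```

```text
pics
scene [[383.6, 0.0, 327.8], [0.0, 383.6, 189.0], [0.0, 0.0, 1.0]] [[0.138, 0.787, -0.602, 1206.61], [0.99, -0.12, 0.07, -96.588], [-0.017, -0.605, -0.796, 1070.535], [0.0, 0.0, 0.0, 1.0]]
top [[362.6, 0.0, 314.5], [0.0, 362.6, 196.1], [0.0, 0.0, 1.0]] [[0.024, -0.985, 0.17, 314.311], [-1.0, -0.027, -0.016, 7.674], [0.02, -0.169, -0.985, 1191.667], [0.0, 0.0, 0.0, 1.0]]
[[-0.0, -0.954, -0.299, 75.865], [1.0, -0.0, 0.0, -0.85], [-0.0, -0.299, 0.954, -142.681], [0.0, 0.0, 0.0, 1.0]]
{'time_s': 0.1, 'joints': array([-1.43276298e+00,  4.87097518e-02,  9.76973368e-02,  1.62200103e+00,
       -3.14654840e-07,  1.44300484e+00]), 'qvel': array([-1.62083534e-03, -1.31538913e-03,  3.90236720e-03, -6.69481648e-06,
       -6.03773914e-04, -1.27132587e-03]), 'effort': array([ 3.51582879e-03, -3.39850760e+01,  3.20936036e+01,  1.57800643e-02,
       -5.53953598e-06, -3.30810099e-07]), 'tool_pos': array([ 137.83286833, -505.99041038,  230.18835898]), 'ee_rot': array([-3.11168671e+00, -4.16034542e-01,  1.83156258e-05]), 'wrist_force': array([-0.63251917, -0.24902342, -0.31980398]), 'ft_torque': array([-0.02126409,  0.00457583,  0.03895602]), 'grasp_force': 0.0, 'grip_width': 85.87795487514401}
```

View pics/top0.png

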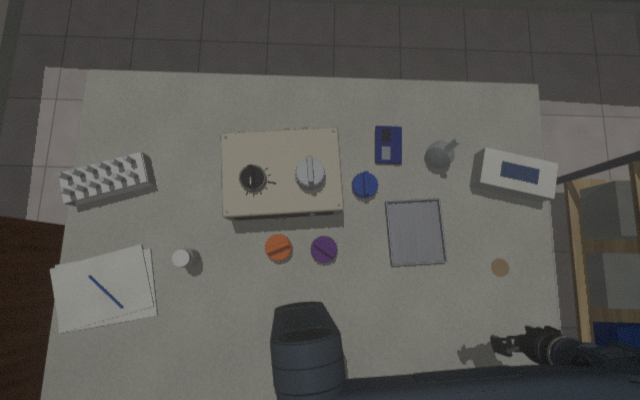

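View pics/scene0.png

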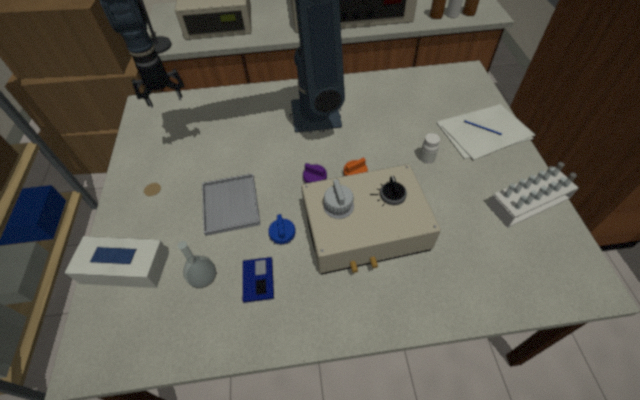

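The top view shows the unit with corners near (222,136), (339,129), (342,212) and (223,217). The selector is near (252,179), the cap near (310,172) and the tray near (415,233), with look-alikes at (278,248), (323,250) and (365,185). I'll enlarge it.

```bash
cat > h.py <<'E'
from workcell import r
import cv2,numpy as np
from scipy.spatial.transform import Rotation as R
def cam(n,st=None):
    c=r.get_calibration(n); K=np.array(c["mtx"])
    if n!="wrist": return K,np.array(c["pose"])
    st=st or r.state(); T=np.eye(4); T[:3,:3]=R.from_rotvec(st["ee_rot"]).as_matrix(); T[:3,3]=st["tool_pos"]
    return K,T@np.array(c["mount"])
def onz(K,P,uv,z):
    d=P[:3,:3]@np.linalg.solve(K,[*uv,1.]); return P[:3,3]+d*(z-P[2,3])/d[2]
def proj(K,P,X):
    q=K@(np.linalg.inv(P)@[*X,1.])[:3]; return q[:2]/q[2]
def rel(p,rv):   # target in world -> tool-frame shift (cm) and turn (6 deg units) from current measured pose
    st=r.state(); A=R.from_rotvec(st["ee_rot"])
    return np.round(A.inv().apply(np.array(p)-st["tool_pos"])/10,2),np.round(np.degrees((A.inv()*R.from_rotvec(rv)).as_rotvec())/6,2)
E
python3 - <<'E'
from h import *
p=cv2.imread("pics/top0.png"); K,P=cam("top")
cv2.imwrite("pics/topc.png",cv2.resize(p[120:275,210:455],None,fx=3.2,fy=3.2,interpolation=cv2.INTER_CUBIC))
for uv in [(222,136),(339,129),(342,212),(223,217)]: print("unit",onz(K,P,uv,130).round())
for uv in [(386,202),(438,199),(445,264),(391,267)]: print("tray",onz(K,P,uv,22).round())
print("sel",onz(K,P,(252,179),160).round(),"cap",onz(K,P,(310,171),205).round())
E
```

```text
unit [675. 277. 130.]
unit [708. -79. 130.]
unit [452. -91. 130.]
unit [428. 257. 130.]
tray [ 502. -246.   22.]
tray [ 517. -418.   22.]
tray [ 307. -433.   22.]
tray [ 294. -260.   22.]
sel [537. 174. 160.] cap [555.   6. 205.]
```

View pics/topc.png

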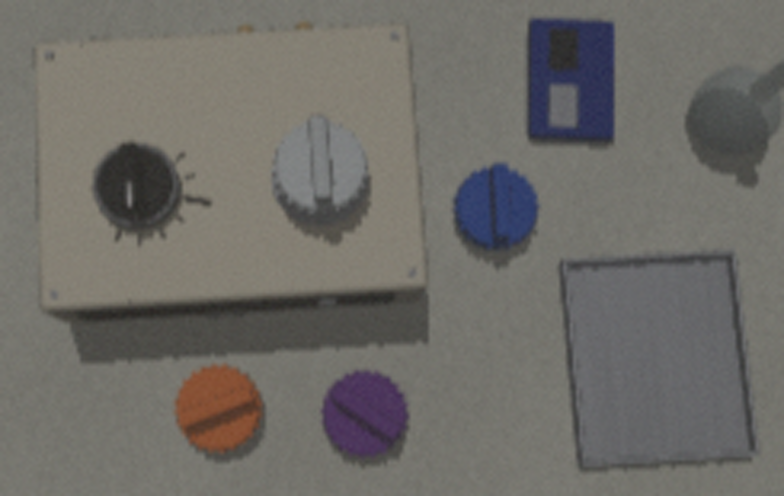

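```bash
cat >> h.py <<'E'
def down(psi): return (R.from_euler("z",psi)*R.from_euler("x",np.pi)).as_rotvec()
E
python3 - <<'E'
from h import *
K,P=cam("top")
C=np.array([(37,45),(410,25),(425,285),(43,308)])/3.2+[210,120]
W=np.array([onz(K,P,u,130) for u in C])[:,:2]; print(W.round())
L=np.array([[130,180],[130,-180],[-130,-180],[-130,180]],float)
c=W.mean(0); H=L.T@(W-c); y=np.arctan2(H[0,1]-H[1,0],H[0,0]+H[1,1])
print("unit",c,y)
Rz=R.from_euler("z",y).as_matrix()[:2,:2]
print("sel",c+Rz@[-20,85],"cap",c+Rz@[-20,-85])
print(rel([540,90,340],down(3.21)))
E
```

```text
[[681. 278.]
 [712. -77.]
 [461. -94.]
 [430. 256.]]
unit [570.90905724  90.9501453 ] 0.08399372975693384
sel [543.84849001 173.97258625] cap [558.11064047   4.57190424]
(array([ 54.46, -46.96, -10.86]), array([  0.  ,  -0.03, -28.11]))
```

arm_command(series=[[[0,0,-1.7],[4,-3.5,-3.5],8.5],[[0,0,-3.4],[8.5,-7.3,-6],8.5],[[0,0,-5.1],[13,-11.2,-8.5],8.5],[[0,0,-6.8],[17.5,-15.1,-10.5],8.5],[[0,0,-8.5],[22,-19,-11],8.5]])

```text
time_s: 0.72
tool_pos: [300.0, -266.0, 342.2]
ee_rot: [2.625, 1.721, 0.001]
wrist_force: [1.8, 0.0, -0.6]
grip_width: 85.0
grasp_force: 0.0
```

Run:
```python
from h import *
print(rel([540,90,340],down(3.21)),r.state()["tool_pos"],r.state()["joints"])
```

```text
(array([42.21,  7.82,  0.2 ]), array([  0.  ,   0.03, -19.57])) [ 300.02643971 -265.97805344  342.21278984] [-8.93147702e-01 -2.11394869e-01  8.21923572e-02  1.86207649e+00
  2.44050799e-04  1.08767378e+00]
```

arm_command(series=[[[0,0,-1.7],[6,1.1,0],8.5],[[0,0,-3.4],[12,2.2,0],8.5],[[0,0,-5.1],[18,3.3,0],8.5],[[0,0,-6.8],[24,4.4,0],8.5],[[0,0,-8.5],[30,5.5,0],8.5]])

```text
time_s: 1.35
tool_pos: [471.1, -12.9, 340.7]
ee_rot: [-1.628, -2.687, 0.001]
wrist_force: [0.8, -0.3, -0.1]
grip_width: 84.7
grasp_force: 0.0
```

Run:
```python
from h import *
print(rel([540,90,340],down(3.21)),r.state()["tool_pos"])
```

```text
(array([ 5.93, 10.87,  0.07]), array([ -0.  ,  -0.  , -11.06])) [471.06235828 -12.90032539 340.70235888]
```

arm_command(series=[[[0,0,-1.7],[1.5,3,0],8.5],[[0,0,-3.4],[3,6,0],8.5],[[0,0,-5.1],[4.5,8.5,0],8.5],[[0,0,-6.8],[5.9,10.9,0],8.5],[[0,0,-8.5],[5.9,10.9,0],8.5]])

```text
time_s: 1.98
tool_pos: [540.8, 89.2, 339.5]
ee_rot: [-0.309, -3.124, -0.0]
wrist_force: [0.4, -0.2, -0.4]
grip_width: 84.9
grasp_force: 0.0
```

arm_command(series=[[[0,0,-1.5],[0,0,0],8.5],[[0,0,-2.56],[0,0,0],8.5],[[0,0,-2.56],[0,0,0],8.5],[[0,0,-2.56],[0,0,0],8.5],[[0,0,-2.56],[0,0,0],8.5]])

```text
time_s: 2.6
tool_pos: [540.2, 87.5, 341.0]
ee_rot: [0.097, -3.14, -0.0]
wrist_force: [-0.6, 0.8, -0.2]
grip_width: 85.3
grasp_force: 0.0
```

Run:
```python
from h import *
import pickle
st=r.state(); p,d=r.capture("wrist"); cv2.imwrite("pics/w1.png",p[:,:,::-1]); pickle.dump((st,d),open("pics/w1.pkl","wb"))
print(st["tool_pos"],R.from_rotvec(st["ee_rot"]).as_matrix()[:,0])
```

```text
[540.23707621  87.48033725 340.97281349] [-9.98099623e-01 -6.16204823e-02  2.43941720e-04]
```

View pics/w1.png

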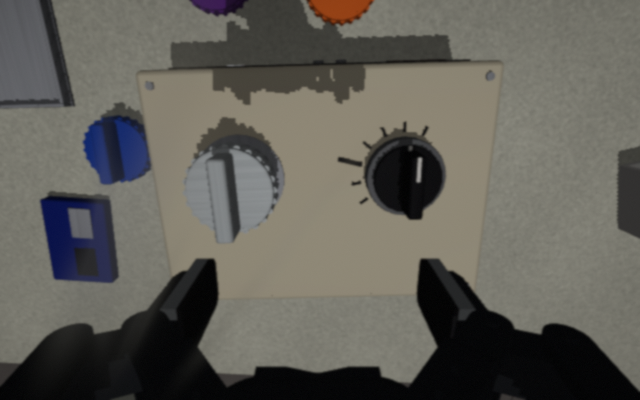

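The wrist view shows the cap's bar from (219,154) to (228,241), the selector disc around (405,176) and the long mark at (350,161). I'll enlarge this too.

Run:
```python
from h import *
p=cv2.imread("pics/w1.png")[120:270,170:470]
p=cv2.convertScaleAbs(p,alpha=1.5,beta=25)
cv2.imwrite("pics/w1c.png",cv2.resize(p,None,fx=2.6,fy=2.6,interpolation=cv2.INTER_CUBIC))
```

```text
(no output)
```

View pics/w1c.png

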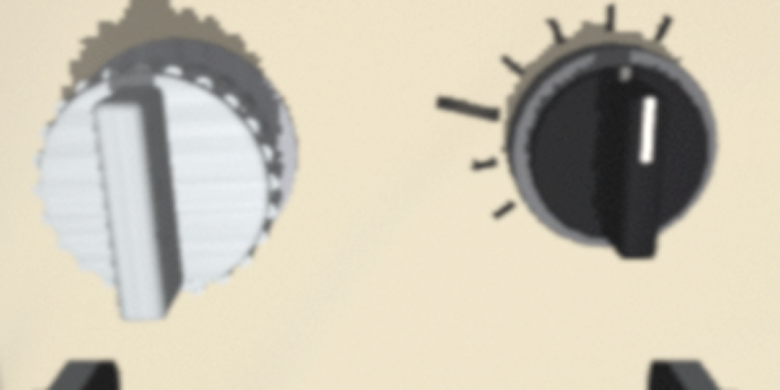

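Run:
```python
from h import *
import pickle
st,d=pickle.load(open("pics/w1.pkl","rb")); K,P=cam("wrist",st)
f=lambda c,z: onz(K,P,(np.array(c)/2.6+[170,120]),z)[:2]
t=[f(c,214) for c in [(95,103),(140,100),(165,318),(122,320)]]
c=np.mean(t,0); v=(t[2]+t[3]-t[0]-t[1])/2; print("cap",c,np.linalg.norm(v),np.arctan2(v[1],v[0]))
s=f((618,145),156); a,b=f((650,97),188),f((646,162),188); e=f((637,257),188); v=b-a
print("sel disc",s,"line",a,b,np.arctan2(v[1],v[0]),"barend",e,np.arctan2(*(e-a)[::-1]))
# unit corners at z=130 (full img)
W=np.array([f((np.array(u)-[170,120])*2.6,130) for u in [(140,73),(501,62)]]); print(W, np.arctan2(-(W[1]-W[0])[0],(W[1]-W[0])[1]))
m=[f((438,102),130),f((498,115),130)]; print(m)
uv=proj(K,P,[*c,214]); print(d[int(uv[1]),int(uv[0])], (np.linalg.inv(P)@[*c,214,1])[2])
```

```text
cap [557.55197682   9.50706986] 72.41150384003808 0.09111280729904174
sel disc [539.11374346 176.57619592] line [514.70605942 175.818761  ] [537.022117   177.82651449] 0.08972742770626554 barend [571.56557416 179.82017607] 0.07025788077959907
[[459.72144144 -87.97889436]
 [428.55323762 257.35628728]] 0.09001105348285221
[array([532.02283463, 109.8136359 ]), array([535.81159842, 134.23715282])]
0.0 284.1689538437991
```

Run:
```python
from h import *
print(rel([542.5,178,163],down(np.pi+.088)))
```

```text
(array([-0.79,  9.02, 17.8 ]), array([ 0.  , -0.  , -0.25]))
```

arm_command(series=[[[0,0,-0.25],[-0.8,4.5,2],7],[[0,0,-0.25],[-0.8,9,4],6],[[0,0,-0.25],[-0.8,9,9],5],[[0,0,-0.25],[-0.8,9,13],4],[[0,0,-0.25],[-0.8,9,15.5],4]])

```text
time_s: 3.28
tool_pos: [541.3, 177.9, 183.2]
ee_rot: [0.139, -3.135, 0.001]
wrist_force: [0.7, 0.5, 0.5]
grip_width: 39.9
grasp_force: 0.0
```

Run:
```python
from h import *
print(rel([542.5,178,163],down(np.pi+.088)),r.state()["grip_width"])
```

```text
(array([-0.13,  0.  ,  2.02]), array([-0.  , -0.03,  0.01])) 39.913934329777575
```

arm_command(series=[[[0,0,0],[-0.1,0,1.2],4],[[0,0,0],[-0.1,0,2.1],4],[[0,0,0],[-0.1,0,2.1],4],[[0,0,0],[-0.1,0,2.1],2.5],[[0,0,0],[-0.1,0,2.1],1.8]])

```text
time_s: 3.9
tool_pos: [544.3, 178.0, 166.3]
ee_rot: [-0.139, 3.136, 0.001]
wrist_force: [-0.2, 0.5, 0.9]
grip_width: 18.0
grasp_force: 0.0
```

arm_command(series=[[[0,0,0],[0,0,0],1.4],[[0,0,0],[0,0,0],1],[[0,0,0],[0,0,0],0.8],[[0,0,0],[0,0,0],0.8],[[0,0,0],[0,0,0],0.8]])

```text
time_s: 4.53
tool_pos: [544.3, 177.1, 166.3]
ee_rot: [-0.138, 3.136, -0.002]
wrist_force: [0.7, -5.7, 5.4]
grip_width: 12.5
grasp_force: 61.1
```

arm_command(series=[[[0,0,-1.25],[0,-0.05,0],0.8],[[0,0,-2.5],[0,-0.05,0],0.8],[[0,0,-3.75],[0,-0.05,0],0.8],[[0,0,-5],[0,-0.05,0],0.8],[[0,0,-6.25],[0,-0.05,0],0.8]])

```text
time_s: 5.15
tool_pos: [544.3, 177.3, 166.3]
ee_rot: [-1.146, 2.923, -0.001]
wrist_force: [0.1, -2.8, 5.4]
grip_width: 12.5
grasp_force: 61.1
```

arm_command(series=[[[0,0,-1.25],[0,0,0],0.8],[[0,0,-2.5],[0,0,0],0.8],[[0,0,-3.75],[0,0,0],0.8],[[0,0,-5],[0,0,0],0.8],[[0,0,-6.25],[0,0,0],0.8]])

```text
time_s: 5.78
tool_pos: [544.1, 177.4, 166.3]
ee_rot: [-2.025, 2.4, -0.002]
wrist_force: [-0.3, -3.6, 5.6]
grip_width: 12.9
grasp_force: 61.1
```

Run:
```python
from h import *
s=r.state(); x=R.from_rotvec(s["ee_rot"]).as_matrix()[:,0]
print(np.arctan2(x[1],x[0])%(2*np.pi)-np.pi-.088,s["tool_pos"],s["wrist_force"],s["ft_torque"],s["grip_width"])
```

```text
1.3138402015954425 [544.12713317 177.36918578 166.27940573] [-0.30988972 -3.60996157  5.57006834] [-0.61149503  0.14901016 -0.15984776] 12.870048709522845
```

arm_command(series=[[[0,0,0],[0,0,0],2],[[0,0,0],[0,0,0],4],[[0,0,0],[0,0,-1],5],[[0,0,0],[0,0,-5],6],[[0,0,0],[0,0,-10],8.5]])

```text
time_s: 6.4
tool_pos: [542.7, 177.6, 265.0]
ee_rot: [2.019, -2.404, -0.003]
wrist_force: [0.9, 0.6, 1.1]
grip_width: 76.1
grasp_force: 0.0
```

Run:
```python
from h import *
print(rel([520,40,320],down(np.pi+.088)),r.state()["joints"])
```

```text
(array([13.95, -0.12, -5.49]), array([ 0.02, -0.02, 12.5 ])) [ 1.98441114e-01  1.86047581e-01  3.17240139e-01  1.70511958e+00
  5.82252541e-04 -1.19883337e+00]
```

arm_command(series=[[[0,0,1.7],[3,0,-2],8.5],[[0,0,3.4],[6,0,-4],8.5],[[0,0,5.1],[9,0,-5.5],8.5],[[0,0,6.8],[12,0,-5.5],8.5],[[0,0,8.5],[14,0,-5.5],8.5]])

```text
time_s: 7.02
tool_pos: [519.6, 38.6, 321.2]
ee_rot: [-0.777, 3.042, -0.0]
wrist_force: [0.3, 0.5, 0.1]
grip_width: 84.8
grasp_force: 0.0
```

arm_command(series=[[[0,0,1.7],[0,0,0],8.5],[[0,0,3.4],[0,0,0],8.5],[[0,0,4],[0,0,0],8.5],[[0,0,4],[0,0,0],8.5],[[0,0,4],[0,0,0],8.5]])

```text
time_s: 7.65
tool_pos: [519.6, 39.7, 320.4]
ee_rot: [-0.141, 3.138, 0.0]
wrist_force: [-0.3, -0.6, 0.8]
grip_width: 84.9
grasp_force: 0.0
```

Run:
```python
from h import *
import pickle
st=r.state(); p,d=r.capture("wrist"); pickle.dump((st,d),open("pics/w2.pkl","wb"))
cv2.imwrite("pics/w2.png",cv2.convertScaleAbs(cv2.resize(p[:300,100:500,::-1],None,fx=2,fy=2,interpolation=cv2.INTER_CUBIC),alpha=1.4,beta=20))
print(st["tool_pos"])
```

```text
[519.61874795  39.68867005 320.40333017]
```

View pics/w2.png

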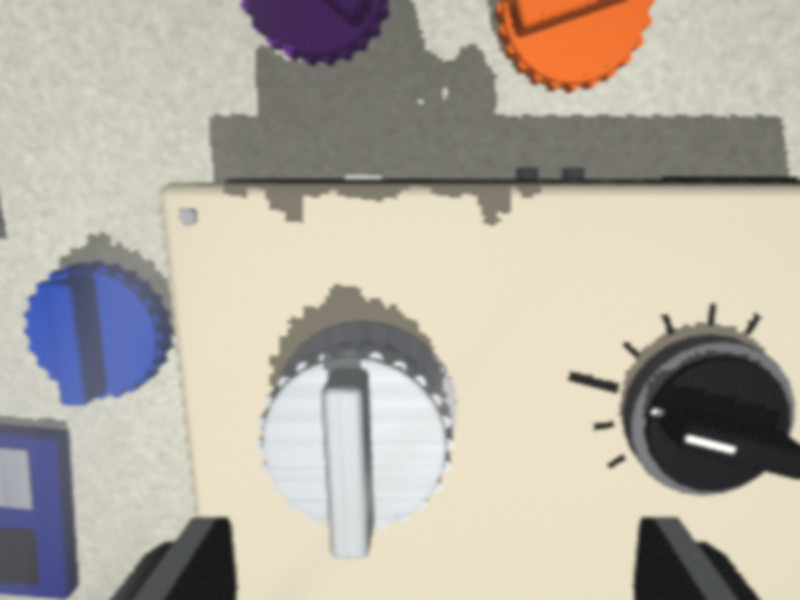

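The selector's white lines now point along the long mark: pointer at (657,412), mark from (570,376) to (615,388). The top of the cap's bar has corners near (322,388), (358,387), (369,555) and (333,556).

Run:
```python
from h import *
import pickle
st,d=pickle.load(open("pics/w2.pkl","rb")); K,P=cam("wrist",st)
f=lambda c,z: onz(K,P,(np.array(c)/2+[100,0]),z)[:2]
t=[f(c,214) for c in [(322,388),(358,387),(369,555),(333,556)]]
c=np.mean(t,0); v=(t[2]+t[3]-t[0]-t[1])/2; print("cap",c,np.linalg.norm(v),np.arctan2(v[1],v[0]))
v=f((735,450),188)-f((685,438),188); print("sel",np.arctan2(v[1],v[0])-.088)
print(rel([558.5,9,190],down(np.pi+.088)))
```

```text
cap [557.16728023   8.88769051] 71.66597733452646 0.11119575670662697
sel 1.3274265065366824
(array([-3.59, -3.4 , 13.03]), array([0.  , 0.  , 0.01]))
```

arm_command(series=[[[0,0,0],[-1.8,-1.7,1],7],[[0,0,0],[-3.6,-3.4,3],6],[[0,0,0],[-3.6,-3.4,7],5],[[0,0,0],[-3.6,-3.4,10],5],[[0,0,0],[-3.6,-3.4,11.5],5]])

```text
time_s: 8.32
tool_pos: [557.4, 9.0, 202.8]
ee_rot: [0.14, -3.135, -0.001]
wrist_force: [-0.8, 0.0, -0.6]
grip_width: 49.9
grasp_force: 0.0
```

Run:
```python
from h import *
print(rel([558.5,8.5,189],down(np.pi+.09)),r.state()["grip_width"])
```

```text
(array([-0.11, -0.06,  1.38]), array([ 0.01, -0.03, -0.01])) 49.88196331430855
```

arm_command(series=[[[0,0,0],[0,-0.1,0.8],4],[[0,0,0],[0,-0.1,1.4],3.2],[[0,0,0],[0,-0.1,1.4],2.6],[[0,0,0],[0,-0.1,1.4],2.2],[[0,0,0],[0,-0.1,1.4],1.9]])

```text
time_s: 8.95
tool_pos: [559.0, 7.9, 191.9]
ee_rot: [-0.14, 3.137, -0.0]
wrist_force: [0.3, 0.9, 0.5]
grip_width: 18.8
grasp_force: 0.0
```

arm_command(series=[[[0,0,0],[0,0,0],1.6],[[0,0,0],[0,0,0],1.3],[[0,0,0],[0,0,0],1],[[0,0,0],[0,0,0],1],[[0,0,0],[0,0,0],1]])

```text
time_s: 9.57
tool_pos: [558.9, 7.8, 191.7]
ee_rot: [-0.139, 3.137, -0.001]
wrist_force: [-0.2, -1.0, 3.8]
grip_width: 14.5
grasp_force: 59.4
```

```bash
cat >> h.py <<'E'
def rep():
    s=r.state(); x=R.from_rotvec(s["ee_rot"]).as_matrix()[:,0]
    print("cap angle",round((np.arctan2(x[1],x[0])%(2*np.pi))-np.pi-.088,3),s["tool_pos"].round(1),"F",s["wrist_force"].round(1),"M",s["ft_torque"].round(2),s["grip_width"].round(1),s["grasp_force"])
E
python3 -c "
from h import *
rep()"
```

```text
Traceback (most recent call last):
  File "h.py", line 19, in rep
    print("cap angle",round((np.arctan2(x[1],x[0])%(2*np.pi))-np.pi-.088,3),s["tool_pos"].round(1),"F",s["wrist_force"].round(1),"M",s["ft_torque"].round(2),s["grip_width"].round(1),s["grasp_force"])
                                                                                                                                                             ^^^^^^^^^^^^^^^^^^^^^
AttributeError: 'float' object has no attribute 'round'
```

arm_command(series=[[[0,0,-1.2],[0,0,0],1],[[0,0,-2.4],[0,0,0],1],[[0,0,-3.6],[0,0,0],1],[[0,0,-4.7],[0,0,0],1],[[0,0,-5.6],[0,0,0],1]])

```text
time_s: 10.2
tool_pos: [559.0, 7.8, 191.5]
ee_rot: [-1.043, 2.962, -0.001]
wrist_force: [-0.6, 0.7, 5.2]
grip_width: 14.7
grasp_force: 60.3
```

```bash
sed -i 's/s\["grip_width"\].round(1)/s["grip_width"]/' h.py; python3 -c "
from h import *
rep()"
```

```text
cap angle 0.589 [559.    7.8 191.5] F [-0.6  0.7  5.2] M [-0.05 -0.14 -0.99] 14.716224274550873 60.27141451835632
```

arm_command(series=[[[0,0,0.6],[0,0,0],1],[[0,0,0.6],[0,0,0],1],[[0,0,0.6],[0,0,0.3],1],[[0,0,0.6],[0,0,0.6],1],[[0,0,0.6],[0,0,0.8],1]])

```text
time_s: 10.82
tool_pos: [559.0, 7.9, 184.3]
ee_rot: [-0.948, 2.993, -0.001]
wrist_force: [-0.5, -0.4, 8.2]
grip_width: 15.0
grasp_force: 60.1
```

```bash
python3 -c "
from h import *
rep()"
```

```text
cap angle 0.525 [559.    7.9 184.3] F [-0.5 -0.4  8.2] M [-0.04  0.26 -0.06] 15.014846519963529 60.126784443855286
```

arm_command(series=[[[0,0,0],[0,0,0],1],[[0,0,-1.2],[0,0,0],1],[[0,0,-2.4],[0,0,0],1],[[0,0,-3.6],[0,0,0],1],[[0,0,-4.8],[0,0,0],1]])

```text
time_s: 11.45
tool_pos: [559.3, 8.0, 184.9]
ee_rot: [-1.668, 2.659, -0.002]
wrist_force: [0.5, 0.6, 8.0]
grip_width: 14.5
grasp_force: 60.1
```

```bash
python3 -c "
from h import *
rep()"
```

```text
cap angle 1.032 [559.3   8.  184.9] F [0.5 0.6 8. ] M [ 0.11  0.09 -0.05] 14.479822780695097 60.083940625190735
```

arm_command(series=[[[0,0,-1.2],[0,0,0],1],[[0,0,-2.3],[0,0,0],1],[[0,0,-2.95],[0,0,0],1],[[0,0,-2.95],[0,0,0],1],[[0,0,-2.95],[0,0,0],1]])

```text
time_s: 12.08
tool_pos: [559.3, 8.1, 184.8]
ee_rot: [-2.053, 2.375, -0.003]
wrist_force: [-0.4, 0.0, 8.7]
grip_width: 14.7
grasp_force: 60.1
```

```bash
python3 -c "
from h import *
rep()"
```

```text
cap angle 1.338 [559.3   8.1 184.8] F [-0.4  0.   8.7] M [0.06 0.13 0.07] 14.689861123457744 60.11966943740845
```

Lift straight up.

arm_command(series=[[[0,0,0],[0,0,-0.8],1],[[0,0,0],[0,0,-1.8],1],[[0,0,0],[0,0,-3],1],[[0,0,0],[0,0,-5],1],[[0,0,0],[0,0,-8],1]])

```text
time_s: 12.7
tool_pos: [556.9, 8.0, 261.5]
ee_rot: [2.05, -2.375, -0.007]
wrist_force: [-0.0, 0.7, -1.3]
grip_width: 15.1
grasp_force: 58.8
```

Run:
```python
from h import *
rep()
K,P=cam("top"); C=np.array([(562,263),(732,254),(753,450),(582,467)])/3.2+[210,120]
W=np.array([onz(K,P,u,22) for u in C])[:,:2]; c=W.mean(0); print(W.round(),c)
print(rel([*c,265],down(np.pi+1.34)))
```

```text
cap angle 1.336 [556.9   8.  261.5] F [-0.   0.7 -1.3] M [ 0.04 -0.08 -0.04] 15.141485069001012 58.75463604927063
[[ 502. -244.]
 [ 516. -420.]
 [ 318. -434.]
 [ 297. -262.]] [ 408.09009873 -340.23786935]
(array([36.63,  9.64, -0.29]), array([ 0.06, -0.  ,  0.81]))
```

arm_command(series=[[[0,0,0],[3,0.8,0],1],[[0,0,0],[8,2.1,0],1],[[0,0,0],[13.5,3.6,0],1],[[0,0,0],[19,5,0],1],[[0,0,0],[24.5,6.5,0],1]])

```text
time_s: 13.32
tool_pos: [456.9, -225.9, 262.2]
ee_rot: [2.053, -2.377, -0.004]
wrist_force: [1.5, -0.6, -1.2]
grip_width: 14.6
grasp_force: 58.9
```

arm_command(series=[[[0,0,0],[5,1.3,0],1],[[0,0,0],[9,2.4,0],1],[[0,0,0],[12.1,3.1,2],1],[[0,0,0],[12.1,3.1,6],1],[[0,0,0],[12.1,3.1,9],1]])

```text
time_s: 13.95
tool_pos: [408.6, -339.7, 170.4]
ee_rot: [2.051, -2.379, -0.007]
wrist_force: [0.7, 0.1, -1.6]
grip_width: 14.8
grasp_force: 58.9
```

Run:
```python
from h import *
import pickle
rep(); print(R.from_rotvec(r.state()["ee_rot"]).as_matrix()[:,2])
p,d=r.capture("scene")
st=r.state(); q,d=r.capture("wrist")
p=cv2.resize(p[80:300,120:440],(582,400),interpolation=cv2.INTER_CUBIC)
q=cv2.resize(q,(320,200))
o=np.zeros((600,582,3),np.uint8); o[:400]=p; o[400:,:320]=q
cv2.imwrite("pics/s3.png",cv2.convertScaleAbs(o[:,:,::-1],alpha=1.4,beta=15))
```

```text
cap angle 1.335 [ 408.6 -339.7  170.4] F [ 0.7  0.1 -1.6] M [-0.02  0.   -0.02] 14.774494224399547 58.92863631248474
[-0.00301666  0.00347484 -0.99998941]
```

View pics/s3.png

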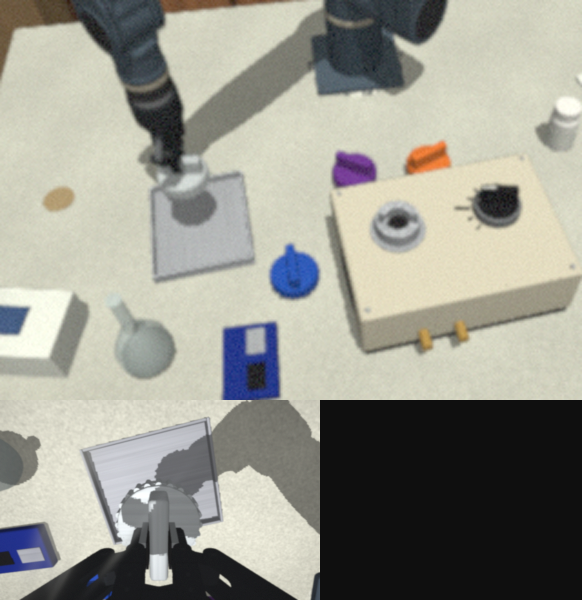

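The cap is held above the tray and the neck is open. In the scene crop the cap is at (185,175) over the tray, with its shadow at (193,208). I'll lower it now.

arm_command(series=[[[0,0,0],[0,0,3],1],[[0,0,0],[0,0,6.5],1],[[0,0,0],[0,0,9],1],[[0,0,0],[0,0,10.4],1],[[0,0,0],[0,0,10.6],1]])

```text
time_s: 14.68
tool_pos: [409.9, -339.8, 66.9]
ee_rot: [2.053, -2.378, -0.002]
wrist_force: [0.7, 0.9, -1.5]
grip_width: 14.7
grasp_force: 58.9
```

arm_command(series=[[[0,0,0],[0,0,0.2],1],[[0,0,0],[0,0,0.4],1],[[0,0,0],[0,0,0.6],1],[[0,0,0],[0,0,0.7],1],[[0,0,0],[0,0,0.7],1]])

```text
time_s: 15.3
tool_pos: [410.0, -340.1, 60.1]
ee_rot: [-2.053, 2.378, 0.0]
wrist_force: [-1.0, 0.3, -1.0]
grip_width: 15.0
grasp_force: 58.9
```

arm_command(series=[[[0,0,0],[0,0,0.15],1],[[0,0,0],[0,0,0.3],1],[[0,0,0],[0,0,0.4],1],[[0,0,0],[0,0,0.4],1],[[0,0,0],[0,0,0.4],1]])

```text
time_s: 15.92
tool_pos: [410.0, -340.2, 56.1]
ee_rot: [2.052, -2.378, 0.0]
wrist_force: [-0.2, 0.5, -1.2]
grip_width: 14.8
grasp_force: 58.9
```

arm_command(series=[[[0,0,0],[0,0,0.1],1],[[0,0,0],[0,0,0.2],1],[[0,0,0],[0,0,0.2],1],[[0,0,0],[0,0,0.2],1],[[0,0,0],[0,0,0.2],1]])

```text
time_s: 16.55
tool_pos: [410.0, -340.2, 54.1]
ee_rot: [-2.053, 2.378, 0.0]
wrist_force: [0.4, 0.8, -2.6]
grip_width: 15.0
grasp_force: 59.1
```

arm_command(series=[[[0,0,0],[0,0,0.05],1],[[0,0,0],[0,0,0.1],1],[[0,0,0],[0,0,0.1],1],[[0,0,0],[0,0,0.1],1],[[0,0,0],[0,0,0.1],1]])

```text
time_s: 17.18
tool_pos: [410.1, -340.3, 53.9]
ee_rot: [2.053, -2.378, 0.001]
wrist_force: [-1.4, 1.7, 5.4]
grip_width: 14.6
grasp_force: 59.8
```

Contact is made, so I'll release and retreat.

arm_command(series=[[[0,0,0],[0,0,0],1.7],[[0,0,0],[0,0,0],2.2],[[0,0,0],[0,0,0],3],[[0,0,0],[0,0,0],4],[[0,0,0],[0,0,0],5]])

```text
time_s: 17.8
tool_pos: [410.0, -340.1, 53.0]
ee_rot: [-2.053, 2.378, 0.0]
wrist_force: [-0.3, -0.2, 0.6]
grip_width: 50.2
grasp_force: 0.0
```

arm_command(series=[[[0,0,0],[0,0,-1],5],[[0,0,0],[0,0,-3],5],[[0,0,0],[0,0,-7],5],[[0,0,0],[0,0,-12],5],[[0,0,0],[0,0,-17],5]])

```text
time_s: 18.42
tool_pos: [410.0, -340.1, 225.4]
ee_rot: [-2.053, 2.378, -0.001]
wrist_force: [-0.0, -1.1, 1.1]
grip_width: 49.9
grasp_force: 0.0
```

Run:
```python
from h import *
rep()
q,d=r.capture("wrist"); p,_=r.capture("scene")
o=np.zeros((600,640,3),np.uint8); o[:400]=q; o[400:,:320]=cv2.resize(p[80:280,120:440],(320,200)); 
cv2.imwrite("pics/w4.png",cv2.convertScaleAbs(o[:,:,::-1],alpha=1.4,beta=15))
```

```text
cap angle 1.336 [ 410.  -340.1  225.4] F [-0.  -1.1  1.1] M [-0.04 -0.01  0.02] 49.92801496285995 0.0
```

View pics/w4.png

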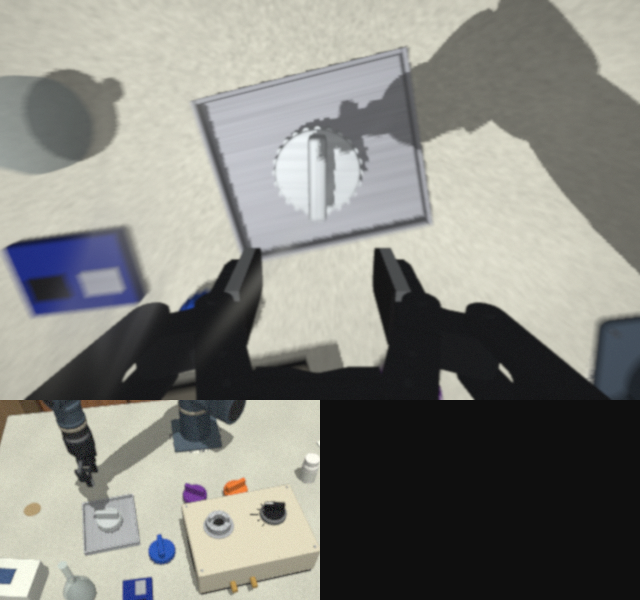

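The cap stands upright near the middle of the tray at (318,170), the gripper is clear of it, and the other things on the bench look undisturbed.

```bash
python3 -c "
from workcell import r
print(r.sign_off())"
```

```text
the job is handed in; nothing more can be done
None
```

The job is handed in at about 18.5 s: the selector is at the long mark, the cap was opened in the order asked and stands upright in the drip tray, and the last pictures show nothing else on the bench moved.

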